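# Set the lens ring to the tall pin and lock it

## Robot

A 7-joint arm with a two-finger parallel gripper is mounted at the origin on a cart in front of the work surface, level with it; the furniture and walls round the work are solid. World frame = base frame: x ahead of the robot, y to its left, z up, the work surface at z = 0. Lengths are in m, angles in rad, forces in N, time in s.
With the tool pointing down it reaches from about 0.35 to 0.9 m from the base axis. Payload 8.1 kg.
Tool frame: the origin (TCP) lies at the very end of the fingers, on their centre line; the grasp point (between the pads) lies 19 mm behind it (grasp_offset is the distance from the TCP to the grasp point, in m); z points along the fingers, y is the line along which they close (so a half turn about z gives the same grasp; the last joint's range is limited). The gripper opens to 92 mm and grips with 3 to 60 N. Pads are 19 mm wide; open, the fingers measure 130 mm over their backs; the gripper's body (75 mm by 190 mm) begins 47 mm behind the grasp point.
Start: joints at [-1.205, 0.434, 0.025, 1.573, -0.012, 1.134, -0.075], TCP at [0.282, 0.558, 0.227] pointing down, gripper open.
Joint ranges: [-2.62, 2.62], [-0.44, 2.09], [-1.27, 1.32], [0.08, 2.57], [-1.32, 4.46], [0.12, 2], [-2.74, 2.74]. Speed limits (rad/s): [2.22, 2.22, 3.01, 3.01, 3.14, 3.14, 3.14].

## Interface

Orientations are given as a rotation vector (axis times angle).
In Python, from cell import observe, get_image, camera_params, sign_off, silhouettes, grasp_offset gives the robot as it stands. The module is installed in compiled form; this text tells all that it offers.
- The arm moves only by the tool jog_arm, never from a script. Its argument "motion" is a list that holds one entry, the list of rows, each a list of 7 numbers: the shift along the tool's x, y, z in m, then the turn, a rotation vector about the tool's x, y, z in rad, then the closure, from -1 (fully open) to 1 (shut), so that 0 is half open. In form: [[[dx, dy, dz, wx, wy, wz, hand], ...]]. A call has 1 to 10 rows; each row is the pose to reach, as a shift and turn from the pose commanded when the call began, along the tool's axes at that moment; what a row does not reach only later rows make up. A row lasts 1/12 s, in which the tool goes at most 41.7 mm and 7.16 degrees, less where a joint would pass 70% of its speed; a pose out of reach is approached as far as the arm can. A call with a gripper value outside its range is refused whole. The fingers move at their own pace and stop on an object; "force" is the grip in N (left out, the last holds). Time passes only in rows, so rows that repeat a pose let the fingers close. It gives the time, the measured TCP pose, the force, the opening and the grip force at its end, in the units of the state.
- observe(): the state, without advancing time (a new reading comes with each control period).
- get_image(name): name is "scene" or "top"; returns the picture (480x640x3 uint8, red, green, blue); there is no depth.
- camera_params(name): a dict with "vertical_fov" (degrees; the focal length in pixels is half the picture's height over the tangent of half this angle, whatever the lens; pixels are square), "cx", "cy" (the principal point, pixels), "T" (4x4, takes a point from camera to world coordinates). Camera axes: x right, y down, z forward; pixel columns grow to the right and rows downward; lengths in m; the calibration is good to about 2 mm. A picture is of the moment at which its call begins. camera_params takes no time and is no camera call.
- sign_off(): hands the job in; it is judged then, once.
Trained networks look in the newest picture that a camera, given by its name, has taken for a name from the list of things; names that differ only in an ending like _2 or _b are one class to them, and where a whole thing is asked for, a point or a joint stands for the part that bears it (a point fixed in the world has none). Each returns a list of dicts, best first, with "p" (0 to 1); they miss things now and then, are a little off and sometimes report something else, mostly with a low value. They report only what shows in the picture. A call takes as long as a camera call.
- silhouettes(query, camera): "mask" (480x640 bool, what is visible of it) and "pixel" ([column, row] in pixels, amid what is visible of it).
The state is a dict: "clock": time; "joints": joint angles; "dq": joint speeds; "joint_efforts": joint torques, N m; "position": TCP position; "ee_rot": TCP orientation; "force": force on the tool from outside, world axes, zero at the start; "ft_torque": the same for the moment, N m; "width": opening from 0.0 (shut) to 1.0 (fully open); "gripper_force": force on a finger pad.
Only numpy, scipy, OpenCV 4.12 (cv2) and the standard library are available. Lean on these libraries where they do the work, as an engineer would, in place of code of your own. Each camera call takes 0.05 s, during which the arm holds its last target. There are 200 camera calls.

## Task

The lens axis setter has a turning ring with a lever. Gently push the upright post of the lever around its arc, gripping and lifting nothing, until the lever's pointer points straight at the tall slim pin on the scale rim (not at the low wide stud); only then press the lock button beside the scale fully down and let it come up again. Leave the ring set there and leave the other things on the bench alone.

Things in the scene. Friction and masses are not known exactly. Their poses are not given: they have to be found in the camera images.
- setter_base: Round grey base of the lens axis setter, fixed to the bench, 208 mm across and 34 mm high; origin on the bench at the centre, on the ring's upright turning axis. z up. Its -x axis is the middle of the lever's travel (roughly toward the robot); a block on its -y side, 138 mm from the axis, carries the lock button. Yaw varies within about 20 degrees.
- ring: Steel ring 96 mm across with a clear lens clamped on it (lens top 61 mm over the bench), turning on the base about its upright axis through its origin (same as the base origin, bench height). Its own -x axis is the direction of the lever and pointer. It turns 1.4 rad to either side of the base's -x direction; stiff (about 3 N at the post moves it) and stays where it is left, without spring. Contact over 20 N by the fingers counts as rough.
- lever_post_top (a point): Centre of the top of the lever's upright round post: 12 mm diameter, free from 56 mm to 102 mm above the bench, 68 mm from the turning axis. Turns with the ring. Push it sideways; nothing else of the setter rises over 65 mm above the bench.
- pointer_mark (a point): Point on the pointer's line, 92 mm from the turning axis and 40 mm above the bench, turning with the ring; the pointer's own tip ends at 85 mm. When the pointer is set to a pin this point lies at the pin's foot centre.
- tall_pin: The mark to set to: slim dark steel pin 24 mm tall, 8 mm thick with a 12 mm wide foot and head, standing fixed on the scale rim 92 mm from the turning axis, left or right of the lever; origin at its foot centre, 40 mm above the bench.
- low_stud: The other mark, not wanted: low flat dark steel stud 16 mm wide, 5 mm high, fixed on the scale rim 92 mm from the axis on the other side of the lever; origin at its foot centre.
- lock_button (a joint): Travel of the lock button in m: 0 up, 0.006 fully down; it springs back when let go. Fully down takes about 5 N.
- lock_button_top (a point): Centre of the top of the round black lock button, 30 mm diameter, 64 mm above the bench when up, pressed straight down.
- eye_loupe: Bystander: black watchmaker's loupe, 37 mm wide, 34 mm high, standing left of the setter; origin at its underside. Leave it alone.
- tweezers: Bystander: steel tweezers, 127 mm, lying right in front of the setter; origin at its underside. Leave it alone.
- screw_tin: Bystander: round tin, 65 mm wide, 20 mm high, left of the setter; origin at its underside. Leave it alone.
- spectacles_2: Bystander: folded thin metal spectacles at the right; origin at its underside. Leave it alone.
- orange_pliers: Bystander: pliers with orange grips, front left; origin at its underside. Leave it alone.
- lens_blank_1: Bystander: loose uncut lens, 64 mm, at the left; origin at its underside. Leave it alone.
- spray_bottle: Bystander: lens cleaner spray, 128 mm tall, back left; origin at its underside. Leave it alone.

How it is judged:
On the way, in this order (a step that is already met when the one before it is completed fails the run):
1. the pointer is set to the tall pin (horizontal distance between pointer_mark and tall_pin below 0.006 m), for 0.3 s.
2. the lock button is pressed fully down (value of joint lock_button above 0.0045 m), for 0.1 s.
At the end, for the whole second after the job is handed in: The pointer's line passes within 6 mm (half its width) of the tall pin's centre at the scale rim, the ring is at rest, the lock button has been pressed at least 4.5 mm and is up again (horizontal distance between pointer_mark and tall_pin below 0.006 m and value of joint lock_button below 0.002 m and angular speed of ring below 0.05 rad/s); the robot touches nothing.
It fails at once if lock button pressed while the pointer is not on the tall pin (value of joint lock_button above 0.003 m and not (horizontal distance between pointer_mark and tall_pin below 0.006 m)).
It fails at once if ring or lever pushed roughly or squeezed (over 20 N) (contact force between the fingers and ring above 20 N).
It fails at once if a loose thing on the bench was shoved or lifted (over 15 mm) (distance of any of eye_loupe, tweezers, screw_tin, spectacles_2, orange_pliers, lens_blank_1, spray_bottle from where it was at the start of the episode above 0.015 m).
It also fails if it takes over 42 s, if anything falls off the work surface, if the arm or the gripper's body presses on something with over 40 N, if the wrist force passes 120 N, or if a joint passes its speed limit or range.

## Working session

There is one attempt and no reset: what is moved stays moved. The work goes in short steps, Python scripts to look and compute and a tool call to move; the robot and the scene stay as the last step left them, time stands still between calls to the robot, and variables do not carry over. Pictures are saved under pics/ and viewed, at most 10 in all, crops included, and the job is handed in when it is done.

Besides the shell and the picture viewer there is one more tool, called after "Call:" as name(argument=value, ...) on one line, values as JSON. jog_arm: Moves the arm, as the interface text tells. Its arguments: {"type":"object","properties":{"motion":{"type":"array"},"force":{"type":"number"}},"required":["motion"]}

```bash
mkdir -p pics
cat > h.py <<'E'
import numpy as np, cv2
from cell import *
def cam(n):
    p=camera_params(n); f=240/np.tan(np.radians(p["vertical_fov"])/2); return f,p["cx"],p["cy"],np.array(p["T"])
def ray(n,px):
    f,cx,cy,T=cam(n); d=T[:3,:3]@np.array([(px[0]-cx)/f,(px[1]-cy)/f,1]); return T[:3,3],d/np.linalg.norm(d)
def at_z(n,px,z):
    o,d=ray(n,px); return o+d*(z-o[2])/d[2]
def proj(n,P):
    f,cx,cy,T=cam(n); q=T[:3,:3].T@(np.array(P)-T[:3,3]); return np.array([cx+f*q[0]/q[2],cy+f*q[1]/q[2]])
def tri(pairs):
    A=np.zeros((3,3));b=np.zeros(3)
    for n,px in pairs:
        o,d=ray(n,px);M=np.eye(3)-np.outer(d,d);A+=M;b+=M@o
    return np.linalg.solve(A,b)
E
python3 - <<'E'
from h import *
for n in("scene","top"):
    cv2.imwrite(f"pics/{n}0.png",get_image(n)[:,:,::-1])
    print(n,cam(n)[3].round(3).tolist())
    for q in("setter_base","ring","lever_post_top","tall_pin","low_stud","lock_button_top"):
        for r in silhouettes(q,n)[:2]:
            ys,xs=np.nonzero(r["mask"]);print(n,q,round(r["p"],2),np.round(r["pixel"]),[xs.min(),xs.max(),ys.min(),ys.max()])
s=observe();print(s["clock"],s["position"],s["ee_rot"],s["width"])
E
```

```text
scene [[0.832, -0.378, 0.407, -0.066], [-0.555, -0.578, 0.599, -0.831], [0.009, -0.724, -0.69, 1.096], [0.0, 0.0, 0.0, 1.0]]
scene setter_base 0.77 [363. 304.] [np.int64(317), np.int64(406), np.int64(259), np.int64(324)]
scene setter_base 0.51 [391. 300.] [np.int64(388), np.int64(399), np.int64(297), np.int64(306)]
scene ring 0.76 [357. 274.] [np.int64(337), np.int64(373), np.int64(259), np.int64(290)]
scene lever_post_top 0.88 [356. 276.] [np.int64(337), np.int64(374), np.int64(259), np.int64(290)]
scene tall_pin 0.5 [224. 180.] [np.int64(214), np.int64(232), np.int64(172), np.int64(184)]
scene low_stud 0.21 [302. 254.] [np.int64(288), np.int64(310), np.int64(246), np.int64(265)]
scene lock_button_top 0.6 [392. 302.] [np.int64(388), np.int64(399), np.int64(296), np.int64(306)]
top [[-0.031, -0.979, 0.201, 0.25], [-1.0, 0.031, -0.003, 0.063], [-0.004, -0.201, -0.98, 1.596], [0.0, 0.0, 0.0, 1.0]]
top setter_base 0.98 [377. 242.] [np.int64(356), np.int64(428), np.int64(225), np.int64(272)]
top setter_base 0.22 [320. 267.] [np.int64(310), np.int64(330), np.int64(258), np.int64(278)]
top ring 0.85 [375. 243.] [np.int64(358), np.int64(390), np.int64(225), np.int64(264)]
top ring 0.37 [205. 206.] [np.int64(197), np.int64(213), np.int64(201), np.int64(215)]
top lever_post_top 0.88 [375. 241.] [np.int64(359), np.int64(389), np.int64(225), np.int64(263)]
top low_stud 0.2 [178. 280.] [np.int64(164), np.int64(184), np.int64(269), np.int64(288)]
0.7 [0.2823912  0.55756866 0.22675592] [7.29706392e-01 3.05565778e+00 6.79533696e-05] 1.0001665719767907
```

Run:
```python
import cv2,numpy as np
a=cv2.imread("pics/scene0.png")[235:345,290:430];b=cv2.imread("pics/top0.png")[190:300,320:460]
cv2.imwrite("pics/c0.png",np.vstack([cv2.resize(i,None,fx=5,fy=5,interpolation=2)[:550,:700] for i in (a,)]))
cv2.imwrite("pics/c1.png",cv2.resize(b,None,fx=5,fy=5,interpolation=2))
```

```text
(no output)
```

View pics/c0.png

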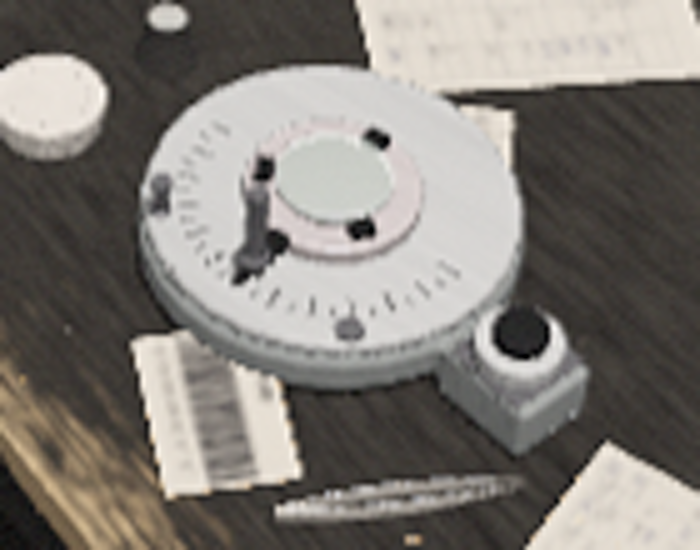

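View pics/c1.png

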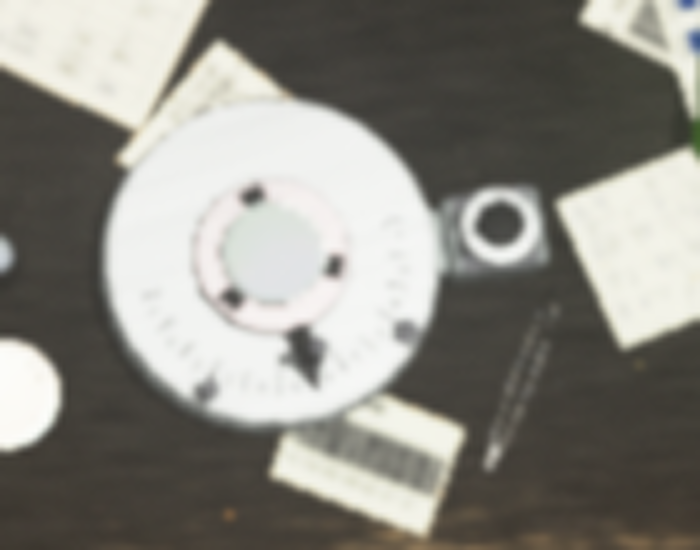

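View pics/scene0.png

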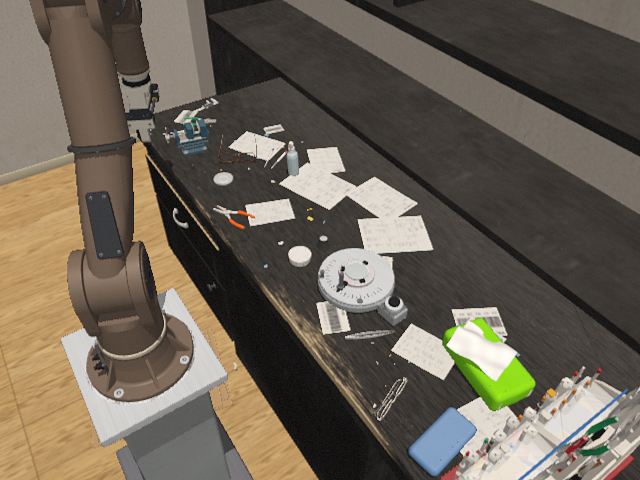

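The scene shows the setter with the tall pin on the robot's left (scene ≈(322,275), top ≈(361,267)). The low stud is right of the pointer (scene ≈(360,301)), the pointer tip is at scene ≈(338,291), and the button is at scene (394,301), top (420,235).

```bash
cat > m.py <<'E'
from h import *
from scipy.optimize import least_squares
S=lambda x,y:(290+(x+.5)/5-.5,235+(y+.5)/5-.5); T=lambda x,y:(320+(x+.5)/5-.5,190+(y+.5)/5-.5)
btn=tri([("scene",S(520,332)),("top",T(500,226))]);print("btn",btn.round(4), at_z("scene",S(520,332),.064).round(4),at_z("top",T(500,226),.064).round(4))
pin=tri([("scene",S(161,194)),("top",T(206,388))]);print("pinmid",pin.round(4))
print("pin foot", at_z("scene",S(162,207),.04).round(4),at_z("scene",S(159,181),.064).round(4),at_z("top",T(206,388),.052).round(4))
stud=tri([("scene",S(349,328)),("top",T(405,330))]);print("stud",stud.round(4))
tip=tri([("scene",S(238,280)),("top",T(316,387))]);print("tip",tip.round(4))
post=tri([("scene",S(250,183)),("top",T(302,338))]);print("post",post.round(4))
lens=tri([("scene",S(335,180)),("top",T(271,255))]);print("lens",lens.round(4))
for n,P in(("scene",S),("top",T)):
    print(n,"post z.102",at_z(n,P(*((250,183) if n=="scene" else (302,338))),.102).round(4),"lens.061",at_z(n,P(*((335,180) if n=="scene" else (271,255))),.061).round(4))
E
python3 m.py
```

```text
btn [ 0.5779 -0.2392  0.0555] [ 0.5722 -0.2439  0.064 ] [ 0.5766 -0.2377  0.064 ]
pinmid [ 0.4852 -0.0578  0.0472]
pin foot [ 0.4826 -0.0599  0.04  ] [ 0.4791 -0.0615  0.064 ] [ 0.486  -0.0581  0.052 ]
stud [ 0.518  -0.1801  0.0389]
tip [ 0.4859 -0.1248  0.0422]
post [ 0.5045 -0.1108  0.0934]
lens [ 0.5661 -0.1012  0.049 ]
scene post z.102 [ 0.4966 -0.1162  0.102 ] lens.061 [ 0.5585 -0.1095  0.061 ]
top post z.102 [ 0.5058 -0.1111  0.102 ] lens.061 [ 0.5639 -0.1     0.061 ]
```

```bash
cat > fit.py <<'E'
from m import *
obs=[]
add=lambda k,z,s,t:obs.extend([(k,z,"scene",S(*s)),(k,z,"top",T(*t))])
add("btn",.064,(520,332),(500,226));add("pin",.052,(161,194),(206,388));add("stud",.0425,(349,328),(405,330))
add("tip",.042,(238,280),(316,387));add("post",.102,(250,183),(302,338));add("c",.061,(335,180),(271,255))
def pts(p):
    c=p[:2];u=lambda a:np.array([-np.cos(a),-np.sin(a)])
    return dict(c=c,btn=c+.138*np.array([np.sin(p[2]),-np.cos(p[2])]),pin=c+.092*u(p[3]),stud=c+.092*u(p[4]),tip=c+.085*u(p[5]),post=c+.068*u(p[5]))
def res(p):
    P=pts(p);r=[]
    for k,z,n,px in obs:
        d=p[6:8] if n=="scene" else p[8:10]
        r+=list(proj(n,[*P[k],z])+d-px)
    return np.r_[r,p[6:10]/1.5]
s=least_squares(res,[.563,-.102,.1,-.5,1.,.2,0,0,0,0]);p=s.x
print("fit",p.round(4));print(s.fun.round(2));print({k:v.round(4) for k,v in pts(p).items()})
c=p[:2];print("goal post",c+.068*np.array([-np.cos(p[3]),-np.sin(p[3])]))
E
python3 fit.py|sed -n '/fit/,$p'
```

```text
fit [ 0.5661 -0.1019  0.0656 -0.4852  1.0119  0.234  -0.236   1.095  -0.4309
 -0.5395]
[-0.41 -0.54  0.22 -0.09  0.51  0.1  -0.11 -0.13  0.22  0.1  -0.54 -0.01
 -1.72  0.76 -1.47  0.36  1.18  0.93  1.94  1.4   0.32 -1.85  0.15 -1.29
 -0.16  0.73 -0.29 -0.36]
{'c': array([ 0.5661, -0.1019]), 'btn': array([ 0.5751, -0.2396]), 'pin': array([ 0.4847, -0.059 ]), 'stud': array([ 0.5173, -0.1799]), 'tip': array([ 0.4834, -0.1216]), 'post': array([ 0.4999, -0.1177])}
goal post [ 0.50594635 -0.07018425]
```

Call:
jog_arm(motion=[[[-0.523,-0.55,0.057,0,0,1.102,1],[-0.523,-0.55,0.057,0,0,1.102,1],[-0.523,-0.55,0.057,0,0,1.102,1],[-0.523,-0.55,0.057,0,0,1.102,1],[-0.523,-0.55,0.057,0,0,1.102,1],[-0.523,-0.55,0.057,0,0,1.102,1],[-0.523,-0.55,0.057,0,0,1.102,1],[-0.523,-0.55,0.057,0,0,1.102,1],[-0.523,-0.55,0.057,0,0,1.102,1],[-0.523,-0.55,0.057,0,0,1.102,1]]])

```text
clock: 1.53
position: [0.402, 0.1578, 0.1958]
ee_rot: [-2.229, -2.214, -0.002]
force: [1.5, 0.4, -0.4]
width: 0.323
gripper_force: 0.0
```

Call:
jog_arm(motion=[[[-0.328,0.098,0.03,0,0,0,1],[-0.328,0.098,0.03,0,0,0,1],[-0.328,0.098,0.03,0,0,0,1],[-0.328,0.098,0.03,0,0,0,1],[-0.328,0.098,0.03,0,0,0,1],[-0.328,0.098,0.03,0,0,0,1],[-0.328,0.098,0.03,0,0,0,1],[-0.328,0.098,0.03,0,0,0,1],[-0.328,0.098,0.03,0,0,0,1],[-0.328,0.098,0.03,0,0,0,1]]])

```text
clock: 2.37
position: [0.4999, -0.1727, 0.1655]
ee_rot: [2.227, 2.213, -0.002]
force: [-0.1, 0.8, -0.2]
width: 0.008
gripper_force: 0.0
```

Descend to z ≈ 0.075, clear of the post, then look.

Call:
jog_arm(motion=[[[0.002,0,0.03,0,0,0,1],[0.002,0,0.06,0,0,0,1],[0.002,0,0.08,0,0,0,1],[0.002,0,0.09,0,0,0,1],[0.002,0,0.09,0,0,0,1]]])

```text
clock: 2.78
position: [0.4984, -0.1646, 0.0739]
ee_rot: [-2.218, -2.221, 0.002]
force: [0.5, 0.2, 0.2]
width: 0.008
gripper_force: 0.0
```

```bash
cat > look.py <<'E'
import sys
from h import *
a=get_image("scene")[235:335,290:410,::-1];b=get_image("top")[200:290,330:440,::-1]
cv2.imwrite(f"pics/{sys.argv[1]}.png",np.hstack([cv2.resize(i,(400,400*i.shape[0]//i.shape[1]),interpolation=2)[:327] for i in(a,b)]))
s=observe();print(s["clock"],s["position"].round(4),np.round(s["force"],1))
E
python3 look.py l1
```

```text
2.8833 [ 0.5001 -0.1659  0.0762] [-0.2  0.2 -0.3]
```

View pics/l1.png

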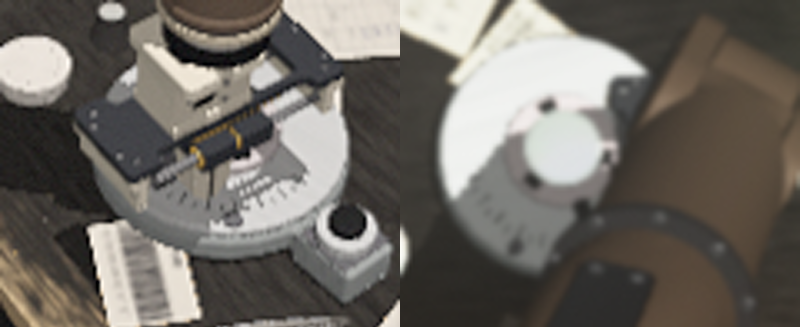

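The arm hides the lever in both views. In the top view the pin still shows at (515,248) in the crop. I'll push slowly in stages and use the force reading to detect contact.

Call:
jog_arm(motion=[[[0.008,0,0,0,0,0,1],[0.014,0,0,0,0,0,1],[0.018,0,0,0,0,0,1],[0.022,0,0,0,0,0,1],[0.026,0,0,0,0,0,1],[0.03,0,0,0,0,0,1],[0.034,0,0,0,0,0,1],[0.034,0,0,0,0,0,1]]])

```text
clock: 3.55
position: [0.4988, -0.1325, 0.0755]
ee_rot: [-2.221, -2.221, 0.002]
force: [-1.5, -1.5, 0.7]
width: 0.005
gripper_force: 1.3
```

Call:
jog_arm(motion=[[[0.004,0,0,0,0,0,1],[0.008,0,0,0,0,0,1],[0.012,0,0,0,0,0,1],[0.016,0,0,0,0,0,1],[0.016,0,0,0,0,0,1]]])

```text
clock: 3.97
position: [0.498, -0.1163, 0.0751]
ee_rot: [-2.221, -2.219, 0.003]
force: [-2.9, -3.0, -0.9]
width: 0.007
gripper_force: 1.7
```

Contact, about 3 N. I'll push on to y ≈ −0.092, a little short of the goal, then back off and look.

Call:
jog_arm(motion=[[[0.004,0,0,0,0,0,1],[0.008,0,0,0,0,0,1],[0.012,0,0,0,0,0,1],[0.016,0,0,0,0,0,1],[0.02,0,0,0,0,0,1],[0.024,0,0,0,0,0,1],[0.024,0,0,0,0,0,1]]])

```text
clock: 4.55
position: [0.5017, -0.092, 0.0759]
ee_rot: [2.219, 2.22, 0.003]
force: [2.0, -3.0, -1.8]
width: 0.004
gripper_force: 1.6
```

Call:
jog_arm(motion=[[[-0.02,0,0,0,0,0,1],[-0.04,0,0,0,0,0,1],[-0.07,0,-0.03,0,0,0,1],[-0.11,0,-0.06,0,0,0,1],[-0.15,0,-0.08,0,0,0,1],[-0.19,0,-0.08,0,0,0,1],[-0.23,0,-0.08,0,0,0,1],[-0.25,0,-0.08,0,0,0,1],[-0.25,0,-0.08,0,0,0,1]]])

```text
clock: 5.3
position: [0.4989, -0.3492, 0.1566]
ee_rot: [2.226, 2.211, -0.003]
force: [-0.4, 0.4, 0.5]
width: 0.0
gripper_force: 0.0
```

```bash
python3 look.py l2
```

```text
5.4 [ 0.5    -0.3429  0.1555] [-0.2  0.2 -0.2]
```

View pics/l2.png

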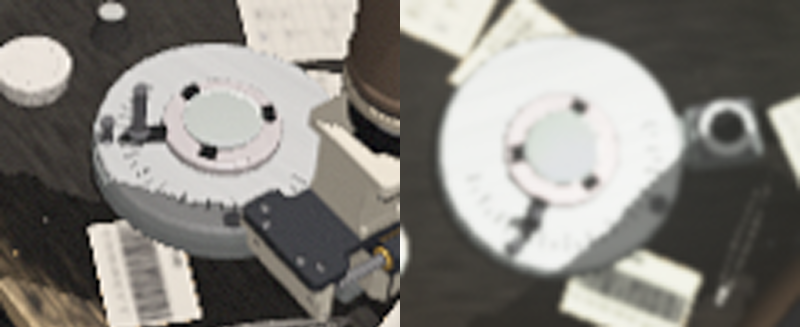

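The pointer is now very near the tall pin (top crop ≈(515,248), scene crop pin (107,130), pointer tip ≈(122,135)). I'll zoom in to measure what remains.

```bash
cat > zoom.py <<'E'
import sys
from h import *
a=get_image("scene")[255:295,312:362,::-1];b=get_image("top")[220:280,345:400,::-1]
cv2.imwrite(f"pics/{sys.argv[1]}.png",np.hstack([cv2.resize(i,None,fx=k,fy=k,interpolation=2)[:480] for i,k in((a,8),(cv2.copyMakeBorder(b,0,0,0,0,0)[15:55,:50],8))]))
E
python3 zoom.py z2
```

```text
(no output)
```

View pics/z2.png

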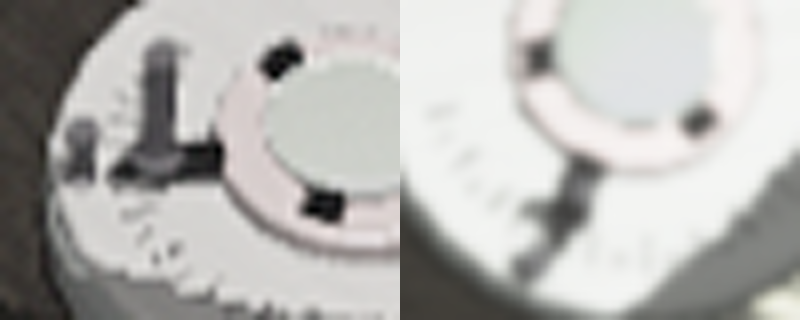

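```bash
cat > ang.py <<'E'
from fit import *
d=p[6:8];u=lambda a:np.array([-np.cos(a),-np.sin(a)])
Z=lambda q:((q[0]+d[0]-312+.5)*8-.5,(q[1]+d[1]-255+.5)*8-.5)
print("ANG pin foot/head",np.round([Z(proj("scene",[*(c+.092*u(p[3])),z])) for z in(.04,.064)]).tolist())
for a in(p[3]+.2,p[3]+.1,p[3],p[3]-.1):
    print(round(a,3),*[np.round(Z(proj("scene",[*(c+r*u(a)),z]))) for r,z in((.085,.042),(.068,.102),(.068,.056))])
E
python3 ang.py|sed -n '/ANG/,$p'
```

```text
ANG pin foot/head [[85.0, 176.0], [87.0, 127.0]]
-0.285 [117. 208.] [172.  72.] [168. 168.]
-0.385 [111. 189.] [167.  57.] [162. 153.]
-0.485 [106. 170.] [163.  42.] [158. 138.]
-0.585 [105. 151.] [161.  27.] [157. 123.]
```

```bash
cat >> ang.py <<'E'
d=p[8:10]
Z=lambda q:(400+(q[0]+d[0]-345+.5)*8-.5,(q[1]+d[1]-235+.5)*8-.5)
print("TOP pin foot/head",np.round([Z(proj("top",[*(c+.092*u(p[3])),z])) for z in(.04,.064)]).tolist(),Z(proj("top",[*c,.061])))
for a in(p[3]+.2,p[3]+.1,p[3],p[3]-.1):
    print(round(a,3),*[np.round(Z(proj("top",[*(c+r*u(a)),z]))) for r,z in((.085,.042),(.068,.102),(.068,.056),(.05,.042))])
E
python3 ang.py|sed -n '/TOP/,$p'
python3 - <<'E'
import cv2,numpy as np
g=cv2.imread("pics/z2.png",0)[:,400:]
for y in range(160,284,8): 
    w=np.clip(170-g[y,90:240].astype(float),0,None); print(y,round(490+(w*np.arange(150)).sum()/max(w.sum(),1)),int(w.max()),end="; ")
E
```

```text
TOP pin foot/head [[527.0, 265.0], [531.0, 255.0]] (np.float64(635.0886280916784), np.float64(37.9797942942987))
-0.285 [578. 263.] [603. 193.] [592. 214.] [599. 174.]
-0.385 [556. 256.] [584. 187.] [574. 208.] [587. 170.]
-0.485 [535. 248.] [567. 180.] [557. 201.] [574. 165.]
-0.585 [515. 237.] [550. 171.] [541. 193.] [563. 159.]
160 581 73; 168 585 94; 176 582 75; 184 576 67; 192 572 72; 200 568 90; 208 562 104; 216 563 105; 224 562 94; 232 559 87; 240 556 70; 248 551 42; 256 537 31; 264 528 55; 272 526 64; 280 513 46;
```

Combining both views, the pointer is about 0.05 rad short of the pin. Go back, push 3.5 mm further, and retreat.

Call:
jog_arm(motion=[[[0.04,0,0,0,0,0,1],[0.08,0,0,0,0,0,1],[0.12,0,0,0,0,0,1],[0.16,0,0,0,0,0,1],[0.19,0,0.03,0,0,0,1],[0.205,0,0.06,0,0,0,1],[0.21,0,0.08,0,0,0,1],[0.225,0,0.08,0,0,0,1],[0.238,0,0.08,0,0,0,1],[0.244,0,0.08,0,0,0,1]]])

```text
clock: 6.33
position: [0.4994, -0.0945, 0.075]
ee_rot: [-2.215, -2.225, -0.001]
force: [0.2, 0.4, 0.0]
width: 0.003
gripper_force: 0.0
```

Call:
jog_arm(motion=[[[0.003,0,0,0,0,0,1],[0.006,0,0,0,0,0,1],[0.008,0,0,0,0,0,1],[0.0095,0,0,0,0,0,1],[0.0095,0,0,0,0,0,1]]])

```text
clock: 6.75
position: [0.5005, -0.0899, 0.0759]
ee_rot: [2.221, 2.219, 0.001]
force: [2.7, -2.5, -1.0]
width: 0.007
gripper_force: 1.6
```

Call:
jog_arm(motion=[[[-0.02,0,0,0,0,0,1],[-0.04,0,0,0,0,0,1],[-0.07,0,-0.03,0,0,0,1],[-0.11,0,-0.06,0,0,0,1],[-0.15,0.02,-0.08,0,0,0,1],[-0.17,0.05,-0.08,0,0,0,1],[-0.17,0.08,-0.08,0,0,0,1],[-0.17,0.08,-0.08,0,0,0,1]]])

```text
clock: 7.42
position: [0.5853, -0.2607, 0.1563]
ee_rot: [2.218, 2.218, 0.004]
force: [0.3, 2.1, -1.0]
width: 0.009
gripper_force: 0.0
```

```bash
python3 zoom.py z3; python3 look.py l3
python3 - <<'E'
import cv2,numpy as np
g=cv2.imread("pics/z3.png",0)[:,400:]
for y in range(160,284,8): 
    w=np.clip(170-g[y,90:240].astype(float),0,None); print(y,round(490+(w*np.arange(150)).sum()/max(w.sum(),1)),int(w.max()),end="; ")
E
```

```text
7.6167 [ 0.5786 -0.2587  0.155 ] [-0.1  0.4  0.7]
160 571 118; 168 573 123; 176 572 116; 184 568 107; 192 564 109; 200 563 113; 208 563 117; 216 563 114; 224 563 112; 232 562 112; 240 562 105; 248 562 100; 256 562 102; 264 560 105; 272 557 101; 280 555 86;
```

View pics/z3.png

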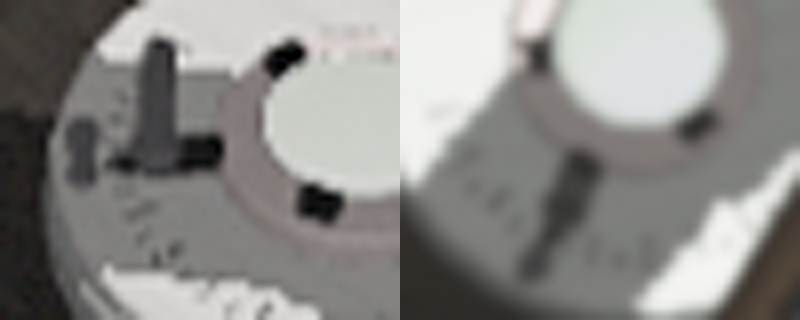

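Run:
```python
from h import *
g=np.mean([get_image("top").astype(np.float32).mean(2) for _ in range(2)],0)
I=cv2.resize(g[215:280,350:400],None,fx=8,fy=8,interpolation=2)
B=cv2.morphologyEx(I,cv2.MORPH_BLACKHAT,cv2.getStructuringElement(2,(61,61)))
# lens circle centre from saved first top image
t=cv2.imread("pics/top0.png")[215:270,350:400].astype(int)
for y in range(250,455,8):
    x0=int(280-(y-250)*.45-70-0);seg=B[y,max(0,x0-40):x0+90];w=np.clip(seg-.4*seg.max(),0,None)
    print(y,round(max(0,x0-40)+(w*np.arange(len(w))).sum()/w.sum(),1),int(seg.max()),end="; ")
cv2.imwrite("pics/z4.png",np.hstack([np.clip(I*1.3,0,255),np.clip(B*2.5,0,255)]).astype(np.uint8))
g0=cv2.imread("pics/top0.png",0)
m=(g0>150).astype(np.uint8);m[:, :338]=0;m[:,410:]=0
n,l,s,cc=cv2.connectedComponentsWithStats(m[:275]);k=l[243,350] or 1
c=max(cv2.findContours((l==k).astype(np.uint8),0,1)[0],key=cv2.contourArea)
e=cv2.fitEllipse(cv2.convexHull(c));print("\ndisc",e,"in zoom",[(e[0][0]-350+.5)*8,(e[0][1]-215+.5)*8])
```

```text
250 292.2 3; 258 289.0 2; 266 271.6 15; 274 266.2 53; 282 260.9 75; 290 254.7 77; 298 252.0 56; 306 246.3 27; 314 146.3 50; 322 146.2 70; 330 146.2 71; 338 143.6 64; 346 139.4 54; 354 135.0 57; 362 131.2 61; 370 128.8 63; 378 125.7 61; 386 120.2 59; 394 114.6 59; 402 109.9 52; 410 104.5 50; 418 100.9 54; 426 98.4 54; 434 95.6 44; 442 92.6 19; 450 145.3 2; 
disc ((370.59356689453125, 226.1835174560547), (69.10306549072266, 129.1347198486328), 159.67462158203125) in zoom [168.74853515625, 93.4681396484375]
```

View pics/z4.png

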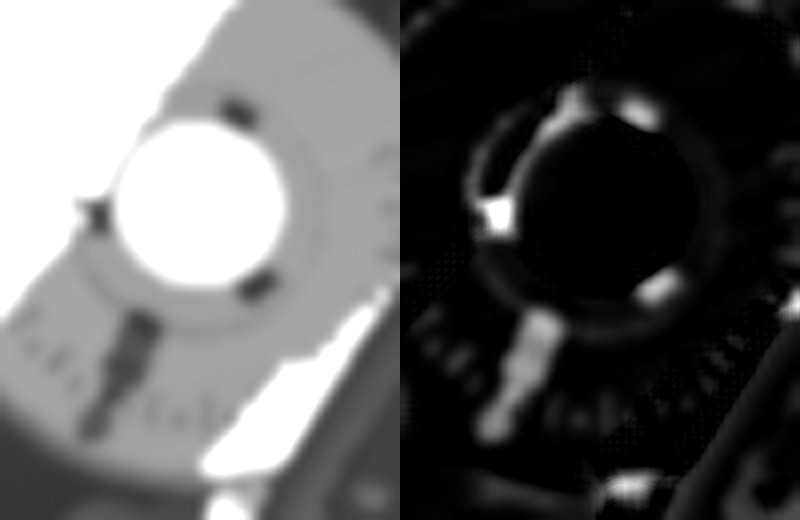

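The lever, its pointer and the pin lie on one line through the lens centre in the top view: lens (201,203), lever (135,354), pin (96,432). The mismatch is about 2 mm or less, so the ring is set. Next, the button.

Call:
jog_arm(motion=[[[0.02,-0.003,0,0,0,0,1],[0.02,-0.003,0.03,0,0,0,1],[0.02,-0.003,0.06,0,0,0,1],[0.02,-0.003,0.08,0,0,0,1],[0.02,-0.003,0.085,0,0,0,1],[0.02,-0.003,0.085,0,0,0,1]]])

```text
clock: 8.22
position: [0.5753, -0.2383, 0.0695]
ee_rot: [-2.22, -2.219, 0.002]
force: [0.2, 0.3, 0.1]
width: 0.004
gripper_force: 0.0
```

Call:
jog_arm(motion=[[[0,0,0.003,0,0,0,1],[0,0,0.006,0,0,0,1],[0,0,0.009,0,0,0,1],[0,0,0.011,0,0,0,1],[0,0,0.011,0,0,0,1],[0,0,0.011,0,0,0,1]]])

```text
clock: 8.72
position: [0.5776, -0.2394, 0.0603]
ee_rot: [2.22, 2.22, 0.001]
force: [1.8, -1.0, 3.3]
width: 0.004
gripper_force: 1.8
```

Contact at 3.3 N; go deeper until it bottoms out.

Call:
jog_arm(motion=[[[0,0,0.001,0,0,0,1],[0,0,0.002,0,0,0,1],[0,0,0.003,0,0,0,1],[0,0,0.004,0,0,0,1],[0,0,0.004,0,0,0,1],[0,0,0.004,0,0,0,1]]])

```text
clock: 9.22
position: [0.5777, -0.2395, 0.058]
ee_rot: [2.22, 2.22, 0.003]
force: [-3.8, 2.2, 25.8]
width: 0.004
gripper_force: 12.9
```

Bottomed out firmly. Release and retreat.

Call:
jog_arm(motion=[[[0,0,-0.01,0,0,0,1],[0,0,-0.03,0,0,0,1],[0,0,-0.06,0,0,0,1],[-0.02,0,-0.1,0,0,0,1],[-0.05,0,-0.12,0,0,0,1],[-0.09,0,-0.12,0,0,0,1],[-0.12,0,-0.12,0,0,0,1],[-0.12,0,-0.12,0,0,0,1],[-0.12,0,-0.12,0,0,0,1]]])

```text
clock: 9.97
position: [0.575, -0.3609, 0.1748]
ee_rot: [-2.225, -2.216, 0.002]
force: [-0.2, 0.3, 1.0]
width: 0.006
gripper_force: 0.0
```

```bash
python3 look.py l5; python3 -c "
from cell import *
print(sign_off())"
```

```text
10.0667 [ 0.5764 -0.3576  0.1746] [ 0.3  1.8 -1. ]
the job is handed in; nothing more can be done
None
```

I set the ring's pointer to the tall pin (about 2 mm off or less by the camera), pressed the lock button fully down (26 N at the stop) and released it, moved the arm clear and handed the job in at about 10 s; no verdict came back.

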